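# Roll a bar into the resistance test fixture and close the contact bridge

## Robot

A 6-joint arm with a two-finger parallel gripper is mounted at the origin on the work surface; the furniture and walls round the work are solid. World frame = base frame: x ahead of the robot, y to its left, z up, the work surface at z = 0. Lengths are in m, angles in rad, forces in N, time in s.
With the tool pointing down it reaches from about 0.3 to 0.85 m from the base axis. Payload 5.4 kg.
Tool frame: the origin (TCP) lies midway between the tips of the shut fingers; the grasp point (between the pads) lies 19 mm behind it (pinch_z is the distance from the TCP to the grasp point, in m); z points along the fingers, y is the line along which they close (so a half turn about z gives the same grasp; the last joint's range is limited). The gripper opens to 85 mm and grips with 20 to 120 N. Pads are 22 mm wide; open, the fingers measure 114 mm over their backs; the gripper's body (76 mm by 85 mm) begins 54 mm behind the grasp point. The pads swing forward as they close: fully open they stand 13 mm farther back than shut.
Start: joints at [-1.378, 0.158, 1.597, -0, 1.386, -0.21], TCP at [0.225, -0.529, 0.231] pointing down, gripper open.
Joint ranges: [-2.91, 2.91], [-0.94, 2.29], [0.18, 2.7], [-1.29, 4.43], [0.17, 2.64], [-3, 3]. Speed limits (rad/s): [2.57, 2.57, 3.14, 3.14, 3.14, 3.14].

## Interface

Orientations are given as a 3x3 rotation matrix whose columns are the frame's x, y, z axes.
In Python, from bench import * gives the robot as it stands.
- The arm moves only by the tool move_arm, never from a script. Its argument "rows" is a list of rows, each an object of numbers: "x", "y", "z": the shift along the tool's x, y, z in mm; "roll": the turn about the tool's z in rad. In form: [{"x": .., "y": .., "z": .., "roll": ..}, ...]. A call has 1 to 12 rows; each row shifts and turns the commanded pose from where the row before left it, along the tool's axes as they then stand; what a row does not reach is not made up. A row lasts 1/12 s, in which the tool goes at most 41.7 mm and 7.16 degrees, less where a joint would pass 70% of its speed; a pose out of reach is approached as far as the arm can. A call is refused whole if a number of a shift passes 41.7 or a number of a turn 0.125, either way. A call with a gripper value outside its range is refused whole. "gripper" is the opening, from 0 (shut) to 1 (fully open), set as the call begins (left out, the last holds). The fingers move at their own pace and stop on an object; "squeeze" is the grip in N (left out, the last holds). Time passes only in rows, so rows that do not move let the fingers close. It gives the time, the measured TCP pose, the force, the opening and the grip force at its end, in the units of the state.
- sense(): the state, without advancing time (a new reading comes with each control period).
- grab_frame(name): name is "side" or "top"; returns the picture (384x512x3 uint8, red, green, blue); there is no depth.
- camera_model(name): a dict with "fovy" (degrees; the focal length in pixels is half the picture's height over the tangent of half this angle, whatever the lens; pixels are square), "cx", "cy" (the principal point, pixels), "position" and "orientation" of the camera in the world. Camera axes: x right, y down, z forward; pixel columns grow to the right and rows downward; lengths in m; the calibration is good to about 2 mm. A picture is of the moment at which its call begins. camera_model takes no time and is no camera call.
- hand_in(): hands the job in; it is judged then, once.
The state is a dict: "time": time; "joint_positions": joint angles; "qd": joint speeds; "tau": joint torques, N m; "tool_pos": TCP position; "tool_rot": TCP orientation; "ft_force": force on the tool from outside, world axes, zero at the start; "wrist_torque": the same for the moment, N m; "gripper_width": finger opening in m; "grip_force": force on a finger pad.
Only numpy, scipy, OpenCV 4.12 (cv2) and the standard library are available. Lean on these libraries where they do the work, as an engineer would, in place of code of your own. Each camera call takes 0.05 s, during which the arm holds its last target. There are 200 camera calls.

## Task

Push the aluminium bar by its side with the fingers so that it rolls along the desk, up the lead-in ramps and down into the two brass V-saddles of the test fixture, then push it gently endwise until its end is home against the stop block. Only then push the raised contact bridge over, without forcing it, so that it comes down with both contacts resting on the bar, and leave everything so. Work by pushing alone: never grip or lift the bar, and leave the screwdriver and the loose clips where they lie.

Things in the scene. Friction and masses are not known exactly. Their poses are not given: they have to be found in the camera images.
- bar: Solid bright aluminium round bar, diameter 40, length 160 mm, about 0.5 kg, with a blue paint ring near one end and a dark line scribed along it (own z, on top at the start). Smooth, friction about 0.4. Origin at its centre, own x along the bar; y and z turn as it rolls. Rolls about as far as it is pushed, but rolls back if left on a ramp.
- fixture: Test fixture fixed to the desk: grey base plate (x -114 to 110, y -97 to 35 mm, 4 mm thick) with two V-saddles in line. Origin on the desk under the Vs, midway between them; x along the V line, +y the side the bar comes from, z up. At the start the bar lies at y 185 to 240, x 20 to 34 mm, within 0.1 rad of parallel. A seated bar's centre is at y 0, z 27 mm.
- saddles (a point): Bottom of the V line, midway between the saddles: fixture x 0, y 0, z 4 mm. The saddles stand at fixture x -42 and +42 mm, each 34 mm wide. Their brass V faces slope at 30 degrees, to the 12 mm high lip at y 14 to 20 mm on the ramp side and to a black back wall (37 mm high) at y -24 mm on the other.
- ramp_foot (a point): On the desk at the foot of the lead-in ramps, midway between them: fixture x 0, y 68 mm. Each saddle has a black ramp, 34 mm wide, rising straight from here to the 12 mm high lip at y 20 mm. The bar's centre is 32 mm above the desk on the lip.
- stop_button (a point): Centre of the steel button (20 mm across) on the black stop block, facing +x along the V line: fixture x -80, y 0, z 27 mm. A bar that is home touches it and has its centre at fixture x 0; rolled straight in, it lands some 10 to 45 mm short. The block is 44 mm wide in y, 46 mm high, and reaches back to x -105 mm.
- bridge (a joint): Angle of the hinged contact bridge, rad: 0 when its two brass contacts rest on a seated bar, 1.57 upright; starts leaning back from the bar at 1.75 to 1.93 (travel ends at 1.95). Damped, a little stiff: near upright it stays where left; pushed forward below about 1.1 it sinks onto the bar by its own weight in about 2 s. Under 5 N at the handle moves it.
- bridge_hinge (a point): Middle of the bridge's hinge axis, which runs along the fixture's x: fixture x 0, y -55, z 58 mm. Two hinge posts, 66 mm high, stand at fixture x -34 and +34 mm; the bridge's two arms at -22 and +22 mm. Four binding posts, 26 mm high, stand behind along fixture y -80 mm.
- bridge_handle (a point): Middle of the bridge's red handle, a round rod 13 mm thick and 92 mm long lying along the fixture's x, 105 mm from the hinge axis at the end of the arms. Leaning back it is about 160 mm above the desk.
- screwdriver: Black screwdriver, 177 mm long, lying on the desk to the left of the bar, pointing towards the robot; to be left alone. Origin at its middle on the desk.
- clip_red: Red crocodile clip, 66 mm long, 14 mm high, lying on the desk on the robot's side of the bar's way; to be left alone.
- clip_black: Black crocodile clip, 66 mm long, 14 mm high, lying on the desk on the robot's side of the bar; to be left alone.

How it is judged:
By the outcome, as a careful person would: the job done as asked, in the order asked, and still so for the second after the job is handed in, with the robot touching nothing.
It also fails if it takes over 64 s, if anything falls off the work surface, if the arm or the gripper's body presses on something with over 40 N, if the wrist force passes 120 N, or if a joint passes its speed limit or range.

## Working session

There is one attempt and no reset: what is moved stays moved. The work goes in short steps, Python scripts to look and compute and a tool call to move; the robot and the scene stay as the last step left them, time stands still between calls to the robot, and variables do not carry over. Pictures are saved under pics/ and viewed, at most 10 in all, crops included, and the job is handed in when it is done.

Besides the shell and the picture viewer there is one more tool, called as name([rows], argument=value, ...), one row to a line, values as JSON. move_arm: Moves the arm, as the interface text tells. Its arguments: {"type":"object","properties":{"rows":{"type":"array"},"gripper":{"type":"number"},"squeeze":{"type":"number"}},"required":["rows"]}

```bash
mkdir -p pics; ls; python3 - <<'E'
from bench import *
import cv2
for n in("top","side"):
    cv2.imwrite(f"pics/{n}0.png",cv2.resize(grab_frame(n)[:,:,::-1],(800,600),interpolation=cv2.INTER_CUBIC)); print(n,camera_model(n))
s=sense();print(s['time'],s['tool_pos'],s['tool_rot'])
E
```

```text
pics
top {'fovy': 44.12195038111241, 'cx': 255.2227158634208, 'cy': 196.67413297340963, 'position': array([ 0.35889159, -0.01228894,  0.96164015]), 'orientation': array([[ 3.51382060e-04, -9.92799150e-01,  1.19790333e-01],
       [-9.99999794e-01, -2.84603811e-04,  5.74566942e-04],
       [-5.36336787e-04, -1.19790510e-01, -9.92799046e-01]])}
side {'fovy': 52.59424350086718, 'cx': 253.00196053439464, 'cy': 193.21313529713197, 'position': array([ 0.8720024 , -0.50938719,  0.60713129]), 'orientation': array([[ 0.78624803,  0.37911797, -0.48793812],
       [ 0.61772992, -0.50137695,  0.60583075],
       [-0.0149596 , -0.77774721, -0.62839915]])}
0.1 [ 0.22526579 -0.52844504  0.23040509] [[ 9.19964508e-01  3.92001505e-01 -3.51449717e-04]
 [ 3.92001518e-01 -9.19963031e-01  1.68291792e-03]
 [ 3.36385610e-04 -1.68599358e-03 -9.99998522e-01]]
```

View pics/top0.png

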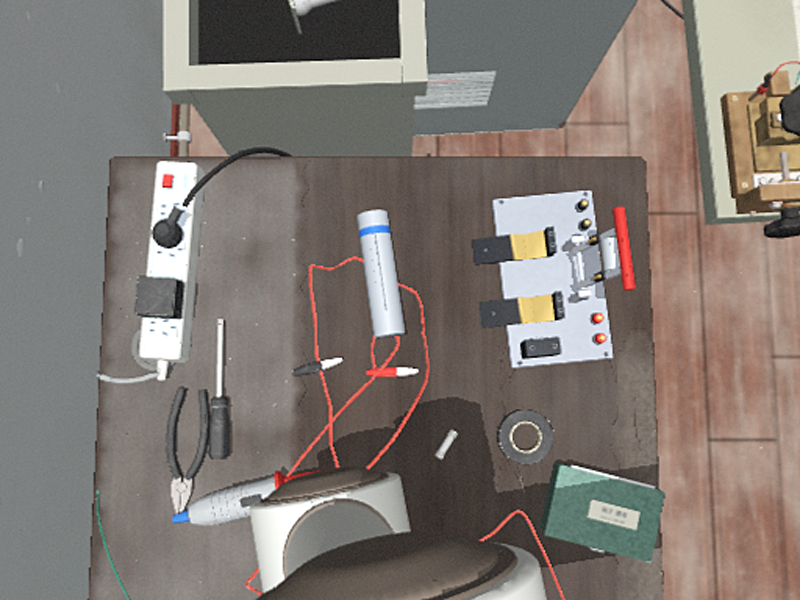

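View pics/side0.png

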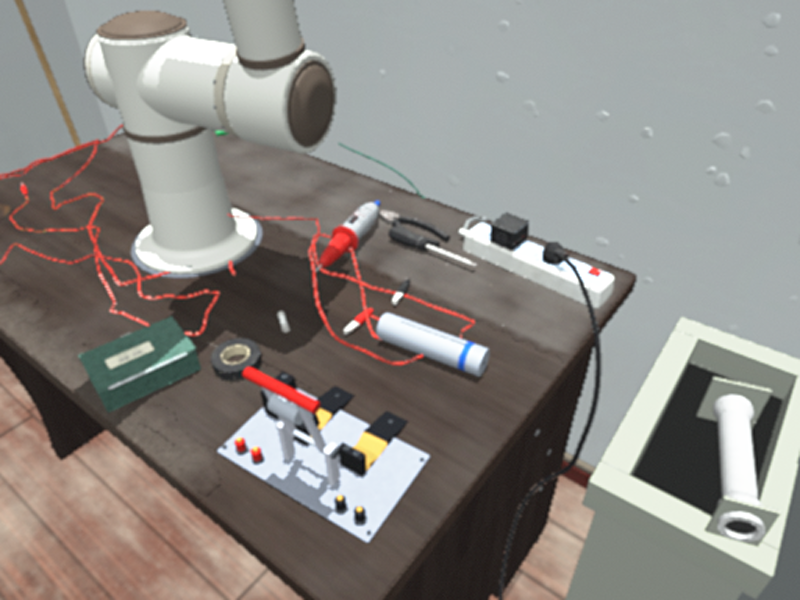

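The top picture shows the bar from about (373,212) to (388,334). The fixture plate corners are at about (494,198), (591,190), (612,360) and (513,366), with the stop block at the bottom at (541,347). The bridge leans right, with its handle running from (620,208) to (628,289). Clips are at (318,367) and (392,372).

```bash
cat > h.py <<'E'
from bench import *
import numpy as np, cv2
def ray(n,u,v,z):
    c=camera_model(n); f=192/np.tan(np.radians(c['fovy']/2))
    d=c['orientation']@np.array([(u-c['cx'])/f,(v-c['cy'])/f,1]); p=c['position']
    return p+d*(z-p[2])/d[2]
def proj(n,P):
    c=camera_model(n); f=192/np.tan(np.radians(c['fovy']/2))
    q=c['orientation'].T@(np.array(P)-c['position']); return np.array([c['cx']+f*q[0]/q[2],c['cy']+f*q[1]/q[2]])
def top(u,v,z): return ray("top",u/1.5625,v/1.5625,z)   # 800x600 view pixels
E
cat > a.py <<'E'
from h import *
L=np.array([[110,35],[110,-97],[-114,-97],[-114,35]])/1000
W=np.array([top(u,v,.004)[:2] for u,v in [(494,198),(591,190),(612,360),(513,366)]])
l=L-L.mean(0);w=W-W.mean(0)
th=np.arctan2((l[:,0]*w[:,1]-l[:,1]*w[:,0]).sum(),(l*w).sum())
R=np.array([[np.cos(th),-np.sin(th)],[np.sin(th),np.cos(th)]]); o=W.mean(0)-R@L.mean(0)
print("fix",o,th,"resid mm",np.round((L@R.T+o-W)*1000,1).tolist())
inv=lambda p:np.round((R.T@(np.array(p)[:2]-o))*1000,1)
for nm,u,v,z in [("bar far top",371,211,.04),("barfar L",358,217,.02),("barfar R",387,214,.02),("bar near L",374,333,.02),("bar nearR",404,331,.02),("scribe a",375,234,.04),("scribe b",389,315,.04),("handle a",620,208,.16),("handle b",628,289,.16),("rampfoot a1",472,238,0),("a2",475,265,0),("b1",480,301,0),("b2",483,328,0),("stop",541,347,.046),("redL",366,372,.007),("redR",418,371,.007),("blk",342,361,.007)]:
    p=top(u,v,z); print(nm,np.round(p[:2],4),inv(p))
E
python3 a.py
```

```text
fix [ 0.51332139 -0.181775  ] 0.0871800495468903 resid mm [[-0.7, 0.7], [-0.1, -1.8], [2.2, -1.2], [-1.5, 2.3]]
bar far top [0.5937 0.0237] [ 97.9 197.7]
barfar L [0.5908 0.0413] [ 96.6 215.5]
barfar R [0.5948 0.0036] [ 97.3 177.6]
bar near L [0.4395 0.0199] [-56.  207.3]
bar nearR [ 0.442  -0.0184] [-56.8 169. ]
scribe a [0.5638 0.0185] [ 67.7 195.1]
scribe b [0.4604 0.0005] [-36.9 186.2]
handle a [ 0.5666 -0.257 ] [ 46.5 -79.6]
handle b [ 0.4759 -0.2625] [-44.4 -77.2]
rampfoot a1 [ 0.5673 -0.1086] [60.2 68.2]
a2 [ 0.5311 -0.1121] [23.8 67.8]
b1 [ 0.4833 -0.1181] [-24.4  66. ]
b2 [ 0.4478 -0.1216] [-60.1  65.7]
stop [ 0.4199 -0.1878] [-93.6   2.1]
redL [0.3903 0.0304] [-104.1  222.1]
redR [ 0.3916 -0.0365] [-108.6  155.4]
blk [0.4044 0.0614] [-87.3 251.7]
```

move_arm([
  {"x": 30,"y": -26},
  {"x": 30,"y": -26},
  {"x": 30,"y": -26},
  {"x": 30,"y": -26},
  {"x": 30,"y": -26},
  {"x": 30,"y": -26},
  {"x": 30,"y": -26},
  {"x": 30,"y": -26},
  {"x": 30,"y": -26},
  {"x": 30,"y": -26},
  {"x": 30,"y": -26},
  {"x": 30,"y": -26},
], gripper=1)

```text
invalid input at $.rows[0]: expected keys x, y, z, roll
```

move_arm([
  {"x": 30,"y": -26},
  {"x": 30,"y": -26},
  {"x": 30,"y": -26},
  {"x": 30,"y": -26},
  {"roll": -0.12},
  {"roll": -0.12},
  {"roll": -0.12},
  {"roll": -0.12},
  {"roll": -0.12},
  {"roll": -0.12},
  {"roll": -0.12},
  {"roll": -0.12},
])

```text
invalid input at $.rows[0]: expected keys x, y, z, roll
```

move_arm([
  {"roll": -0.12},
  {"roll": -0.12},
  {"roll": -0.12},
])

```text
invalid input at $.rows[0]: expected keys x, y, z, roll
```

```bash
cat >> h.py <<'E'
TH=0.0865; O=np.array([.5133,-.1815])
R=np.array([[np.cos(TH),-np.sin(TH)],[np.sin(TH),np.cos(TH)]])
fix=lambda p:np.round((R.T@(np.array(p)[:2]-O))*1000,1)
def st():
    s=sense(); T=s['tool_rot']; p=s['tool_pos']
    print("t",round(s['time'],2),"TCP fix",fix(p),"z",round(p[2]*1000,1),"tool y yaw rel fix",round(np.arctan2(T[1,1],T[0,1])-TH,3),"F",np.round(R.T@s['ft_force'][:2],1),round(s['ft_force'][2],1),"w",round(s['gripper_width'],3))
E
python3 - <<'E'
from h import *
st()
cv2.imwrite("pics/t1.png",cv2.resize(grab_frame("top")[90:250,200:420,::-1],(800,582),interpolation=cv2.INTER_CUBIC))
E
```

```text
t 0.1 TCP fix [-316.9 -320.8] z 230.4 tool y yaw rel fix -1.254 F [-0.2 -0.4] 0.1 w 0.086
```

View pics/t1.png

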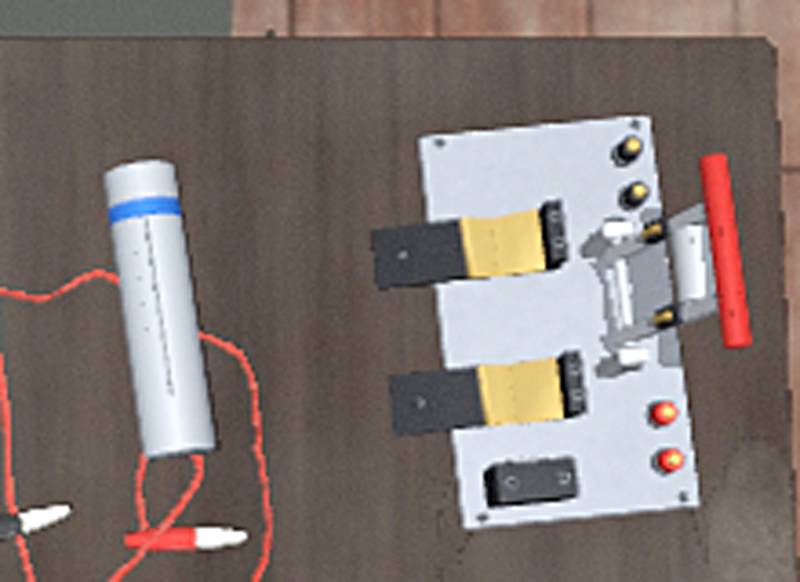

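The moves were refused because every row needs all four keys. The crop shows the scene unmoved: the bar runs from (140,162) to (180,452), and the fixture is clear.

move_arm([
  {"x": 30,"y": -26,"z": 0,"roll": 0},
  {"x": 30,"y": -26,"z": 0,"roll": 0},
  {"x": 30,"y": -26,"z": 0,"roll": 0},
  {"x": 30,"y": -26,"z": 0,"roll": 0},
  {"x": 30,"y": -26,"z": 0,"roll": 0},
  {"x": 30,"y": -26,"z": 0,"roll": 0},
  {"x": 30,"y": -26,"z": 0,"roll": 0},
  {"x": 30,"y": -26,"z": 0,"roll": 0},
  {"x": 30,"y": -26,"z": 0,"roll": 0},
  {"x": 30,"y": -26,"z": 0,"roll": 0},
  {"x": 30,"y": -26,"z": 0,"roll": 0},
  {"x": 30,"y": -26,"z": 0,"roll": 0},
], gripper=1)

```text
time: 1.15
tool_pos: [0.4346, -0.0988, 0.2313]
tool_rot: [[0.92, 0.392, 0.0], [0.392, -0.92, -0.0], [0.0, 0.0, -1.0]]
ft_force: [0.7, -0.5, 0.7]
gripper_width: 0.0856
grip_force: 0.0
```

move_arm([
  {"x": 30,"y": -26,"z": 0,"roll": 0},
  {"x": 30,"y": -26,"z": 0,"roll": 0},
  {"x": 30,"y": -26,"z": 0,"roll": 0},
  {"x": 30,"y": -26,"z": 0,"roll": 0},
  {"x": 0,"y": 0,"z": 0,"roll": -0.12},
  {"x": 0,"y": 0,"z": 0,"roll": -0.12},
  {"x": 0,"y": 0,"z": 0,"roll": -0.12},
  {"x": 0,"y": 0,"z": 0,"roll": -0.12},
  {"x": 0,"y": 0,"z": 0,"roll": -0.12},
  {"x": 0,"y": 0,"z": 0,"roll": -0.12},
  {"x": 0,"y": 0,"z": 0,"roll": -0.12},
  {"x": 0,"y": 0,"z": 0,"roll": -0.12},
])

```text
time: 2.15
tool_pos: [0.5036, 0.0419, 0.2309]
tool_rot: [[0.201, 0.98, -0.001], [0.98, -0.201, 0.0], [-0.0, -0.001, -1.0]]
ft_force: [-0.2, 0.1, -0.4]
gripper_width: 0.0853
grip_force: 0.0
```

move_arm([
  {"x": 0,"y": 0,"z": 0,"roll": -0.12},
  {"x": 0,"y": 0,"z": 0,"roll": -0.12},
  {"x": 0,"y": 0,"z": 0,"roll": -0.08},
  {"x": 0,"y": 0,"z": 0,"roll": 0},
])

```text
time: 2.48
tool_pos: [0.5037, 0.0419, 0.231]
tool_rot: [[-0.114, 0.994, -0.001], [0.994, 0.114, 0.0], [0.0, -0.001, -1.0]]
ft_force: [0.5, 0.7, 0.5]
gripper_width: 0.0852
grip_force: 0.0
```

```bash
python3 - <<'E'
from h import *
st()
f=lambda u,v,z: fix(ray("top",200+u/3.636,90+v/3.636,z))
for a in [(105,172,.02),(178,168,.02),(142,452,.02),(214,448,.02),(150,220,.04),(171,390,.04),(713,155,.16),(740,346,.16),(375,232,0),(395,435,0)]: print(a,f(*a))
E
```

```text
t 2.48 TCP fix [  9.7 223.4] z 231.0 tool y yaw rel fix 0.027 F [0.5 0.6] 0.5 w 0.085
(105, 172, 0.02) [ 99.7 215.5]
(178, 168, 0.02) [ 98.5 174.7]
(142, 452, 0.02) [-58.5 207.8]
(214, 448, 0.02) [-59.7 168.3]
(150, 220, 0.04) [ 65.9 192.5]
(171, 390, 0.04) [-28.1 188.9]
(713, 155, 0.16) [ 47.5 -78.7]
(740, 346, 0.16) [-44.9 -80.2]
(375, 232, 0) [56.8 66.1]
(395, 435, 0) [-59.4  66.3]
```

move_arm([
  {"x": 13,"y": 5,"z": 0,"roll": 0},
  {"x": 13,"y": 5,"z": 20,"roll": 0},
  {"x": 0,"y": 0,"z": 28,"roll": 0},
  {"x": 0,"y": 0,"z": 28,"roll": 0},
  {"x": 0,"y": 0,"z": 28,"roll": 0},
  {"x": 0,"y": 0,"z": 28,"roll": 0},
  {"x": 0,"y": 0,"z": 25,"roll": 0},
  {"x": 0,"y": 0,"z": 20,"roll": 0},
  {"x": 0,"y": 0,"z": 20,"roll": 0},
  {"x": 0,"y": 0,"z": 13,"roll": 0},
  {"x": 0,"y": 0,"z": 12,"roll": 0},
  {"x": 0,"y": 0,"z": 8,"roll": 0},
])

```text
time: 3.48
tool_pos: [0.5102, 0.0689, -0.0001]
tool_rot: [[-0.11, 0.994, -0.002], [0.994, 0.11, 0.0], [0.0, -0.002, -1.0]]
ft_force: [-0.6, -0.3, -0.1]
gripper_width: 0.0856
grip_force: 0.0
```

move_arm([
  {"x": -4,"y": 0,"z": 2,"roll": 0},
  {"x": -4,"y": 0,"z": 0,"roll": 0},
  {"x": -4,"y": 0,"z": 0,"roll": 0},
  {"x": -4,"y": 0,"z": 0,"roll": 0},
  {"x": -4,"y": 0,"z": 0,"roll": 0.01},
  {"x": -4,"y": 0,"z": 0,"roll": 0},
])

```text
time: 3.98
tool_pos: [0.5143, 0.0446, 0.0001]
tool_rot: [[-0.101, 0.995, 0.002], [0.995, 0.101, 0.0], [0.0, 0.002, -1.0]]
ft_force: [-0.6, -0.3, -0.2]
gripper_width: 0.0857
grip_force: 0.1
```

```bash
python3 - <<'E'
from h import *
st()
cv2.imwrite("pics/s2.png",cv2.resize(grab_frame("side")[130:310,130:370,::-1],(800,600),interpolation=cv2.INTER_CUBIC))
E
```

```text
t 3.98 TCP fix [ 20.5 225.2] z 0.1 tool y yaw rel fix 0.014 F [-0.6 -0.2] -0.2 w 0.086
```

View pics/s2.png

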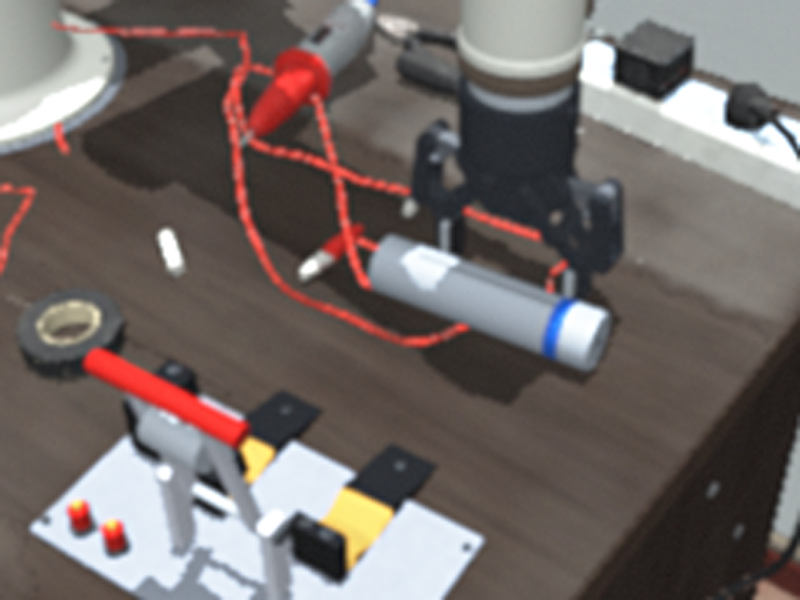

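The side crop shows both fingers behind the bar, at about (450,235) and (570,280), just at contact, with the ramps ahead.

move_arm([
  {"x": -3,"y": 0,"z": 0,"roll": 0.005},
  {"x": -3,"y": 0,"z": 0,"roll": 0.005},
  {"x": -3,"y": 0,"z": 0,"roll": 0.004},
  {"x": -4,"y": 0,"z": 0,"roll": 0},
  {"x": -4,"y": 0,"z": 0,"roll": 0},
  {"x": -4,"y": 0,"z": 0,"roll": 0},
  {"x": -4,"y": 0,"z": 0,"roll": 0},
  {"x": -4,"y": 0,"z": 0,"roll": 0},
  {"x": -4,"y": 0,"z": 0,"roll": 0},
  {"x": -4,"y": 0,"z": 0,"roll": 0},
  {"x": -4,"y": 0,"z": 0,"roll": 0},
  {"x": -4,"y": 0,"z": 0,"roll": 0},
])

```text
time: 5.03
tool_pos: [0.5176, -0.0002, -0.0007]
tool_rot: [[-0.088, 0.996, 0.0], [0.996, 0.088, 0.0], [0.0, 0.0, -1.0]]
ft_force: [-0.5, 0.9, 0.5]
gripper_width: 0.0854
grip_force: 0.2
```

```bash
python3 - <<'E'
from h import *
st()
cv2.imwrite("pics/s3.png",cv2.resize(np.hstack([grab_frame("side")[150:310,130:350,::-1],grab_frame("top")[100:260,200:420,::-1]]),(800,291),interpolation=cv2.INTER_CUBIC))
E
```

```text
t 5.03 TCP fix [ 20.  180.2] z -0.7 tool y yaw rel fix 0.001 F [-0.4  0.9] 0.5 w 0.085
```

View pics/s3.png

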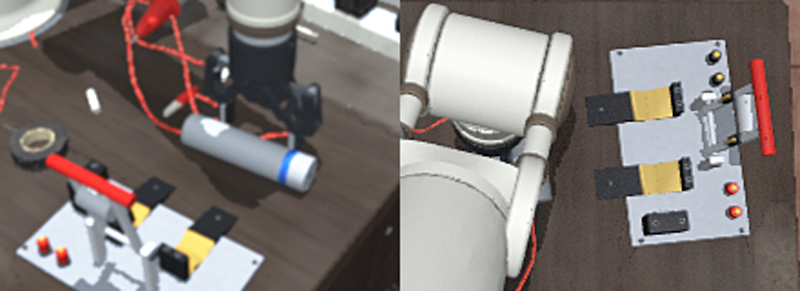

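move_arm([
  {"x": -5,"y": 0,"z": 0,"roll": 0},
  {"x": -5,"y": 0,"z": 0,"roll": 0},
  {"x": -5,"y": 0,"z": 0,"roll": 0},
  {"x": -5,"y": 0,"z": 0,"roll": 0},
  {"x": -5,"y": 0,"z": 0,"roll": 0},
  {"x": -5,"y": 0,"z": 0,"roll": 0},
  {"x": -5,"y": 0,"z": 0,"roll": 0},
  {"x": -5,"y": 0,"z": 0,"roll": 0},
  {"x": -5,"y": 0,"z": -1,"roll": 0},
  {"x": -4,"y": 0,"z": -1,"roll": 0},
  {"x": -4,"y": 0,"z": -1,"roll": 0},
  {"x": -4,"y": 0,"z": -1,"roll": 0},
])

```text
time: 6.13
tool_pos: [0.5227, -0.0569, 0.0035]
tool_rot: [[-0.088, 0.996, 0.0], [0.996, 0.088, 0.0], [0.0, 0.0, -1.0]]
ft_force: [0.0, 0.6, 0.3]
gripper_width: 0.0855
grip_force: 0.1
```

move_arm([
  {"x": -3,"y": 0,"z": 0,"roll": 0},
  {"x": -3,"y": 0,"z": 0,"roll": 0},
  {"x": -3,"y": 0,"z": 0,"roll": 0},
  {"x": -3,"y": 0,"z": -1,"roll": 0},
  {"x": -3,"y": 0,"z": -1,"roll": 0},
  {"x": -3,"y": 0,"z": 0,"roll": 0},
  {"x": -3,"y": 0,"z": -1,"roll": 0},
  {"x": -3,"y": 0,"z": -1,"roll": 0},
  {"x": -3,"y": 0,"z": 0,"roll": 0},
])

```text
time: 6.88
tool_pos: [0.5255, -0.08, 0.009]
tool_rot: [[-0.086, 0.996, -0.0], [0.996, 0.086, 0.007], [0.007, 0.001, -1.0]]
ft_force: [-5.1, 27.5, 27.5]
gripper_width: 0.0851
grip_force: 16.6
```

```bash
python3 - <<'E'
from h import *
st()
cv2.imwrite("pics/s4.png",cv2.resize(np.hstack([grab_frame("side")[150:310,130:350,::-1],grab_frame("top")[100:260,200:420,::-1]]),(800,291),interpolation=cv2.INTER_CUBIC))
E
```

```text
t 6.88 TCP fix [ 21.  100.1] z 9.0 tool y yaw rel fix -0.0 F [-2.7 27.8] 27.5 w 0.085
```

View pics/s4.png

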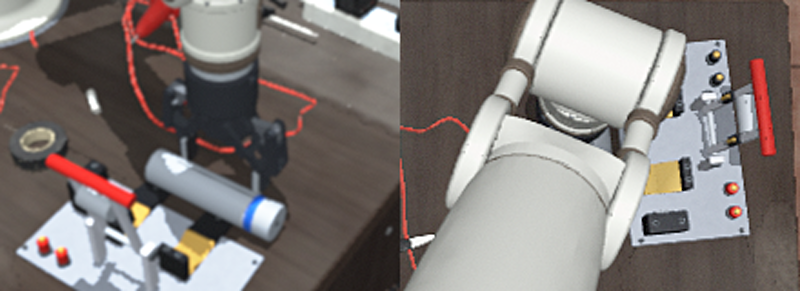

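The side view shows the bar at the ramp feet, pressing at 28 N. My tips are too high on the bar here, so I'll back off, lower and push again.

move_arm([
  {"x": 4,"y": 0,"z": 0,"roll": 0},
  {"x": 4,"y": 0,"z": 0,"roll": 0},
  {"x": 4,"y": 0,"z": 3,"roll": 0},
  {"x": 0,"y": 0,"z": 4,"roll": 0},
  {"x": 0,"y": 0,"z": 3,"roll": 0},
  {"x": 0,"y": 0,"z": 0,"roll": 0},
])

```text
time: 7.48
tool_pos: [0.5231, -0.0716, -0.0039]
tool_rot: [[-0.088, 0.996, -0.002], [0.996, 0.088, 0.0], [0.001, -0.002, -1.0]]
ft_force: [-0.1, 0.8, -0.6]
gripper_width: 0.0854
grip_force: 0.1
```

```bash
python3 - <<'E'
from h import *
st()
cv2.imwrite("pics/s5.png",cv2.resize(grab_frame("side")[190:300,170:310,::-1],(760,597),interpolation=cv2.INTER_CUBIC))
E
```

```text
t 7.48 TCP fix [ 19.2 108.6] z -3.9 tool y yaw rel fix 0.001 F [-0.1  0.8] -0.6 w 0.085
```

View pics/s5.png

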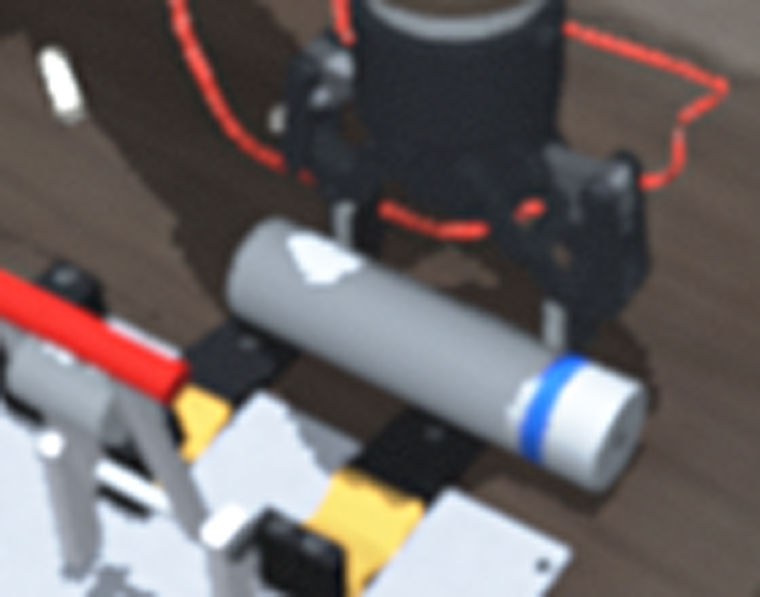

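The bar sits at the ramp feet, square enough, with both fingers behind it. Now I'll push with the tips lower and rise only with the ramp.

move_arm([
  {"x": -2,"y": 0,"z": 0,"roll": 0},
  {"x": -3,"y": 0,"z": 0,"roll": 0},
  {"x": -3,"y": 0,"z": 0,"roll": 0},
  {"x": -3,"y": 0,"z": 0,"roll": 0},
  {"x": -3,"y": 0,"z": -1,"roll": 0},
])

```text
time: 7.95
tool_pos: [0.5256, -0.0839, -0.0011]
tool_rot: [[-0.088, 0.996, 0.0], [0.996, 0.088, 0.003], [0.003, 0.001, -1.0]]
ft_force: [0.8, 11.1, 6.8]
gripper_width: 0.0856
grip_force: 5.3
```

```bash
python3 - <<'E'
from h import *
st()
E
```

```text
t 7.95 TCP fix [20.7 96.1] z -1.1 tool y yaw rel fix 0.001 F [ 1.7 11. ] 6.8 w 0.086
```

move_arm([
  {"x": -3,"y": 0,"z": -1,"roll": 0},
  {"x": -3,"y": 0,"z": -1,"roll": 0},
  {"x": -3,"y": 0,"z": -1,"roll": 0},
  {"x": -3,"y": 0,"z": -1,"roll": 0},
])

```text
time: 8.28
tool_pos: [0.5268, -0.0959, 0.0032]
tool_rot: [[-0.088, 0.996, 0.001], [0.996, 0.088, 0.003], [0.003, 0.001, -1.0]]
ft_force: [0.4, 10.2, 6.7]
gripper_width: 0.0853
grip_force: 5.3
```

```bash
python3 - <<'E'
from h import *
st()
E
```

```text
t 8.28 TCP fix [20.9 84.1] z 3.2 tool y yaw rel fix 0.001 F [ 1.3 10.2] 6.7 w 0.085
```

Steady at about 10 N, so it is climbing.

move_arm([
  {"x": -3,"y": 0,"z": -1,"roll": 0},
  {"x": -3,"y": 0,"z": -1,"roll": 0},
  {"x": -3,"y": 0,"z": -1,"roll": 0},
  {"x": -3,"y": 0,"z": 0,"roll": 0},
  {"x": -3,"y": 0,"z": -1,"roll": 0},
  {"x": -3,"y": 0,"z": -1,"roll": 0},
])

```text
time: 8.78
tool_pos: [0.5283, -0.1138, 0.008]
tool_rot: [[-0.088, 0.996, 0.001], [0.996, 0.088, 0.003], [0.003, 0.001, -1.0]]
ft_force: [-0.0, 11.1, 7.0]
gripper_width: 0.0856
grip_force: 5.4
```

```bash
python3 - <<'E'
from h import *
st()
cv2.imwrite("pics/s6.png",cv2.resize(grab_frame("side")[190:300,170:310,::-1],(760,597),interpolation=cv2.INTER_CUBIC))
E
```

```text
t 8.78 TCP fix [20.8 66.2] z 8.0 tool y yaw rel fix 0.002 F [ 0.9 11.1] 7.0 w 0.086
```

View pics/s6.png

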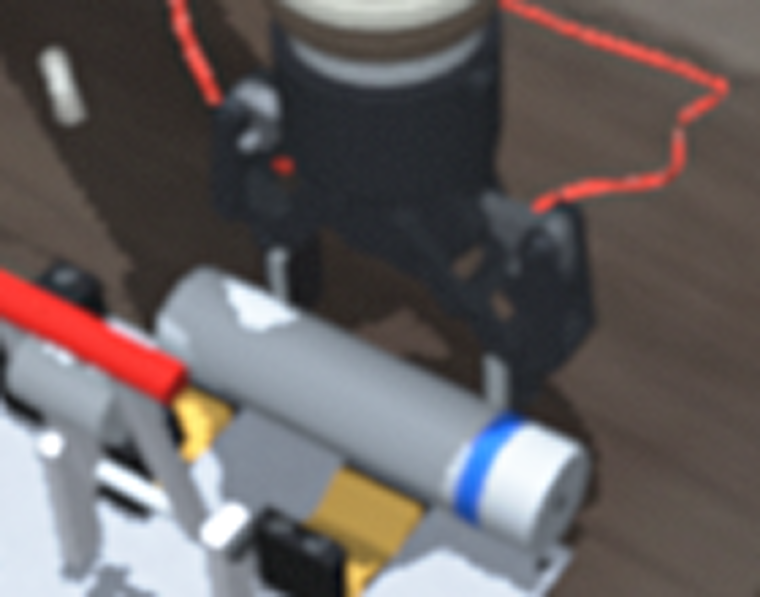

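The side view shows the bar square on both ramps, just short of the lips. Continuing.

move_arm([
  {"x": -3,"y": 0,"z": -1,"roll": 0},
  {"x": -3,"y": 0,"z": -1,"roll": 0},
  {"x": -3,"y": 0,"z": 0,"roll": 0},
  {"x": -3,"y": 0,"z": -1,"roll": 0},
  {"x": -2,"y": 0,"z": 0,"roll": 0},
])

```text
time: 9.25
tool_pos: [0.5295, -0.1297, 0.0109]
tool_rot: [[-0.088, 0.996, 0.001], [0.996, 0.088, -0.001], [-0.001, 0.001, -1.0]]
ft_force: [-0.3, 0.0, -1.7]
gripper_width: 0.0853
grip_force: 0.0
```

```bash
python3 - <<'E'
from h import *
st()
E
```

```text
t 9.25 TCP fix [20.6 50.2] z 10.9 tool y yaw rel fix 0.002 F [-0.3  0. ] -1.7 w 0.085
```

move_arm([
  {"x": -2,"y": 0,"z": 0,"roll": 0},
  {"x": -2,"y": 0,"z": 0,"roll": 0},
  {"x": -2,"y": 0,"z": 0,"roll": 0},
  {"x": -2,"y": 0,"z": 0,"roll": 0},
  {"x": -2,"y": 0,"z": 0,"roll": 0},
])

```text
time: 9.67
tool_pos: [0.5299, -0.1397, 0.0102]
tool_rot: [[-0.088, 0.996, -0.0], [0.996, 0.088, -0.0], [-0.0, -0.0, -1.0]]
ft_force: [-1.3, -0.1, -0.2]
gripper_width: 0.0857
grip_force: 0.0
```

```bash
python3 - <<'E'
from h import *
st()
a=grab_frame("side"); cv2.imwrite("pics/s7.png",cv2.resize(a[190:300,170:310,::-1],(760,597),interpolation=cv2.INTER_CUBIC))
# expected seated bar end circle / blue ring check
W=lambda x,y,z: np.r_[O+R@np.array([x,y])/1000,z/1000]
for x in (100,105,110): print(x,(proj("side",W(x,0,27))-[170,190])*760/140)
E
```

```text
t 9.67 TCP fix [20.1 40.2] z 10.2 tool y yaw rel fix 0.001 F [-1.3 -0. ] -0.2 w 0.086
100 [489.62636259 576.72058437]
105 [502.48683095 583.56271901]
110 [515.42808839 590.44783574]
```

View pics/s7.png

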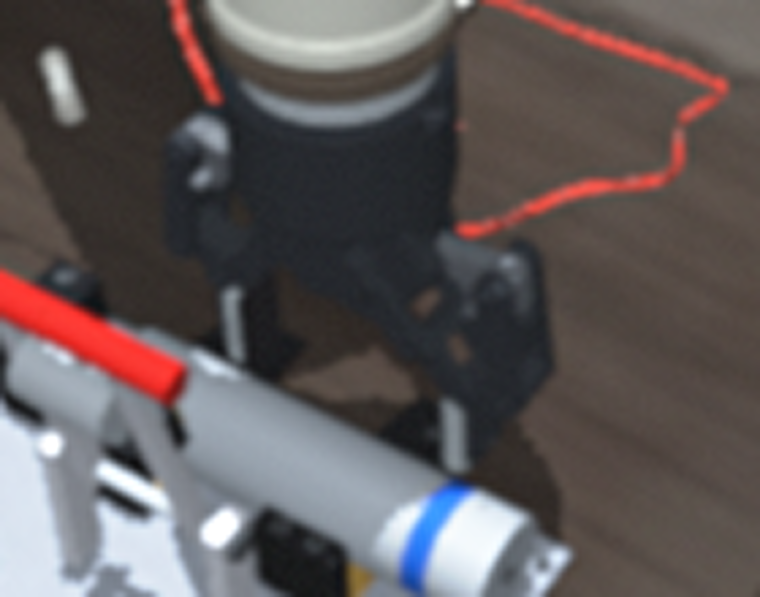

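The side view shows the bar dropped into the saddles, with its end face around (510,568), near where a seated bar's end at x of about 103 to 107 is predicted. Before going round the far end, I'll check how near the cabinet is.

```bash
python3 - <<'E'
from h import *
for z in (-.4,-.2,-.1,0,.1,.2): print(z,top(427,85,z)[:2].round(3),ray("side",592/1.5625,487/1.5625,z)[:2].round(3))
print(fix(top(640,157,0)[:2]), top(400,157,0))
E
```

```text
-0.4 [ 0.954 -0.066] [0.736 0.246]
-0.2 [ 0.866 -0.058] [0.763 0.096]
-0.1 [ 0.823 -0.054] [0.776 0.021]
0 [ 0.779 -0.05 ] [ 0.79  -0.054]
0.1 [ 0.735 -0.046] [ 0.803 -0.129]
0.2 [ 0.692 -0.042] [ 0.817 -0.204]
[ 150.9 -167.3] [ 0.67799372 -0.01329012  0.        ]
```

move_arm([
  {"x": 10,"y": 0,"z": 0,"roll": 0},
  {"x": 15,"y": 0,"z": -5,"roll": 0},
  {"x": 0,"y": 0,"z": -20,"roll": 0},
  {"x": 0,"y": 0,"z": -20,"roll": 0},
  {"x": 0,"y": 10,"z": 0,"roll": 0},
  {"x": 0,"y": 20,"z": 0,"roll": 0},
  {"x": 0,"y": 20,"z": 0,"roll": 0},
  {"x": 0,"y": 20,"z": 0,"roll": 0},
  {"x": 0,"y": 20,"z": 0,"roll": 0},
  {"x": 0,"y": 20,"z": 0,"roll": 0},
  {"x": 0,"y": 10,"z": 0,"roll": 0},
], gripper=0)

```text
time: 10.63
tool_pos: [0.6489, -0.1017, 0.0558]
tool_rot: [[-0.089, 0.996, 0.001], [0.996, 0.089, 0.0], [0.0, 0.001, -1.0]]
ft_force: [-0.5, 0.4, 0.6]
gripper_width: -0.0
grip_force: 0.0
```

move_arm([
  {"x": -20,"y": 0,"z": 0,"roll": 0},
  {"x": -20,"y": 0,"z": 0,"roll": 0},
  {"x": -18,"y": 0,"z": 0,"roll": 0},
  {"x": -10,"y": 0,"z": 10,"roll": 0},
  {"x": 0,"y": 0,"z": 15,"roll": 0},
  {"x": 0,"y": 0,"z": 12,"roll": 0},
  {"x": 0,"y": -4,"z": 0,"roll": 0},
  {"x": 0,"y": -4,"z": 0,"roll": 0},
  {"x": 0,"y": -4,"z": 0,"roll": 0},
  {"x": 0,"y": -3,"z": 0,"roll": 0},
])

```text
time: 11.47
tool_pos: [0.6381, -0.1725, 0.0188]
tool_rot: [[-0.088, 0.996, 0.0], [0.996, 0.088, -0.0], [-0.0, 0.0, -1.0]]
ft_force: [-0.5, -0.3, 0.0]
gripper_width: 0.0001
grip_force: 0.0
```

```bash
cat > see.py <<'E'
from h import *
import sys
st()
a=grab_frame("side"); hsv=cv2.cvtColor(a,cv2.COLOR_RGB2HSV)
m=cv2.inRange(hsv,(105,150,60),(125,255,255)); m[:, :170]=0; m[:220]=0; ys,xs=np.nonzero(m); print("blue px",xs.size, xs.mean().round(1) if xs.size else 0, ys.mean().round(1) if xs.size else 0)
E
python3 see.py
```

```text
t 11.47 TCP fix [125.1  -1.8] z 18.8 tool y yaw rel fix 0.002 F [-0.5 -0.2] 0.0 w 0.0
blue px 68 247.4 289.8
```

move_arm([
  {"x": 0,"y": -2,"z": 0,"roll": 0},
  {"x": 0,"y": -2,"z": 0,"roll": 0},
  {"x": 0,"y": -2,"z": 0,"roll": 0},
  {"x": 0,"y": -2,"z": 0,"roll": 0},
  {"x": 0,"y": -2,"z": 0,"roll": 0},
  {"x": 0,"y": -2,"z": 0,"roll": 0},
])

```text
time: 12.02
tool_pos: [0.6271, -0.1741, 0.0189]
tool_rot: [[-0.088, 0.996, 0.002], [0.996, 0.088, -0.001], [-0.001, 0.002, -1.0]]
ft_force: [3.7, -0.3, 0.4]
gripper_width: -0.0001
grip_force: 2.1
```

```bash
python3 see.py
```

```text
t 12.02 TCP fix [114.   -2.5] z 18.9 tool y yaw rel fix 0.001 F [ 3.7 -0.6] 0.4 w -0.0
blue px 62 244.2 289.4
```

move_arm([
  {"x": 0,"y": -2,"z": 0,"roll": 0},
  {"x": 0,"y": -2,"z": 0,"roll": 0},
  {"x": 0,"y": -2,"z": 0,"roll": 0},
  {"x": 0,"y": -2,"z": 0,"roll": 0},
  {"x": 0,"y": -2,"z": 0,"roll": 0},
  {"x": 0,"y": -1,"z": 0,"roll": 0},
  {"x": 0,"y": -1,"z": 0,"roll": 0},
])

```text
time: 12.65
tool_pos: [0.6148, -0.1753, 0.0188]
tool_rot: [[-0.088, 0.996, 0.001], [0.996, 0.088, -0.001], [-0.001, 0.001, -1.0]]
ft_force: [5.3, -0.6, 2.2]
gripper_width: 0.0001
grip_force: 2.6
```

```bash
python3 see.py
```

```text
t 12.65 TCP fix [101.7  -2.6] z 18.8 tool y yaw rel fix 0.001 F [ 5.3 -1. ] 2.2 w 0.0
blue px 55 238.4 286.1
```

move_arm([
  {"x": 0,"y": -1,"z": 0,"roll": 0},
  {"x": 0,"y": -1,"z": 0,"roll": 0},
  {"x": 0,"y": -1,"z": 0,"roll": 0},
  {"x": 0,"y": -1,"z": 0,"roll": 0},
  {"x": 0,"y": -1,"z": 0,"roll": 0},
])

```text
time: 13.12
tool_pos: [0.6099, -0.1758, 0.0188]
tool_rot: [[-0.088, 0.996, 0.001], [0.996, 0.088, -0.001], [-0.001, 0.001, -1.0]]
ft_force: [4.8, -0.1, 2.6]
gripper_width: 0.0002
grip_force: 2.7
```

move_arm([
  {"x": 0,"y": -1,"z": 0,"roll": 0},
  {"x": 0,"y": -1,"z": 0,"roll": 0},
])

```text
time: 13.28
tool_pos: [0.608, -0.176, 0.0188]
tool_rot: [[-0.088, 0.996, 0.002], [0.996, 0.088, -0.001], [-0.001, 0.001, -1.0]]
ft_force: [5.5, 0.2, 1.6]
gripper_width: -0.0004
grip_force: 3.5
```

```bash
python3 see.py
```

```text
t 13.28 TCP fix [94.8 -2.7] z 18.8 tool y yaw rel fix 0.001 F [ 5.5 -0.3] 1.6 w -0.0
blue px 56 235.2 284.6
```

move_arm([
  {"x": 0,"y": -1,"z": 0,"roll": 0},
  {"x": 0,"y": -1,"z": 0,"roll": 0},
])

```text
time: 13.5
tool_pos: [0.6079, -0.1762, 0.0192]
tool_rot: [[-0.087, 0.996, 0.006], [0.996, 0.087, -0.001], [-0.002, 0.006, -1.0]]
ft_force: [14.2, 1.1, -1.4]
gripper_width: -0.0002
grip_force: 7.1
```

move_arm([
  {"x": 0,"y": -1,"z": 0,"roll": 0},
  {"x": 0,"y": 0,"z": 0,"roll": 0},
])

```text
time: 13.67
tool_pos: [0.6079, -0.1765, 0.0198]
tool_rot: [[-0.087, 0.996, 0.009], [0.996, 0.087, -0.002], [-0.003, 0.008, -1.0]]
ft_force: [14.1, 1.3, -2.8]
gripper_width: -0.0
grip_force: 7.2
```

```bash
python3 see.py
```

```text
t 13.67 TCP fix [94.7 -3.1] z 19.8 tool y yaw rel fix 0.001 F [14.1  0.1] -2.8 w -0.0
blue px 55 234.9 284.7
```

The bar is home: force stepped to 14 N at x 94.7, where 94.5 was expected. I'll retreat and go round behind the bridge.

move_arm([
  {"x": 0,"y": 4,"z": 0,"roll": 0},
  {"x": 0,"y": 15,"z": 0,"roll": 0},
  {"x": 0,"y": 20,"z": 0,"roll": 0},
  {"x": 0,"y": 0,"z": -20,"roll": 0},
  {"x": 0,"y": 0,"z": -30,"roll": 0},
  {"x": 0,"y": 0,"z": -30,"roll": 0},
  {"x": 0,"y": 0,"z": -30,"roll": 0},
  {"x": 0,"y": 0,"z": -30,"roll": 0},
  {"x": 0,"y": 0,"z": -30,"roll": 0},
  {"x": -10,"y": 0,"z": -15,"roll": 0},
  {"x": -30,"y": 0,"z": 0,"roll": 0},
  {"x": -30,"y": 0,"z": 0,"roll": 0},
])

```text
time: 14.72
tool_pos: [0.6488, -0.2421, 0.2043]
tool_rot: [[-0.09, 0.996, -0.002], [0.996, 0.09, -0.0], [-0.0, -0.002, -1.0]]
ft_force: [0.2, 0.5, -0.7]
gripper_width: -0.0003
grip_force: 0.0
```

move_arm([
  {"x": -30,"y": 0,"z": 0,"roll": 0},
  {"x": -25,"y": 0,"z": 0,"roll": 0},
  {"x": 0,"y": -25,"z": 0,"roll": 0},
  {"x": 0,"y": -25,"z": 0,"roll": 0},
  {"x": 0,"y": -25,"z": 0,"roll": 0},
  {"x": 0,"y": -25,"z": 0,"roll": 0},
  {"x": 0,"y": -20,"z": 0,"roll": 0},
  {"x": 0,"y": -10,"z": 0,"roll": 0},
  {"x": 0,"y": 0,"z": 0,"roll": 0},
])

```text
time: 15.47
tool_pos: [0.5223, -0.3082, 0.2023]
tool_rot: [[-0.086, 0.996, -0.003], [0.996, 0.086, 0.002], [0.002, -0.003, -1.0]]
ft_force: [0.7, 0.6, -0.2]
gripper_width: 0.0001
grip_force: 0.0
```

```bash
python3 see.py; python3 - <<'E'
from h import *
a=grab_frame("side")
cv2.imwrite("pics/s8.png",cv2.resize(a[150:330,100:340,::-1],(800,600),interpolation=cv2.INTER_CUBIC))
W=lambda x,y,z: np.r_[O+R@np.array([x,y])/1000,z/1000]
q=lambda *p:((proj("side",W(*p))-[100,150])*800/240).round()
print("end home",q(80,0,27),"end top",q(80,0,47),"bottom-y",q(80,-20,27),"+y",q(80,20,27),"handle",q(46,-79,160),q(-46,-79,160))
E
```

```text
t 15.47 TCP fix [  -2. -127.] z 202.3 tool y yaw rel fix -0.0 F [0.8 0.5] -0.2 w 0.0
blue px 71 237.2 281.7
end home [503. 471.] end top [502. 448.] bottom-y [482. 497.] +y [523. 446.] handle [338. 377.] [189. 298.]
```

View pics/s8.png

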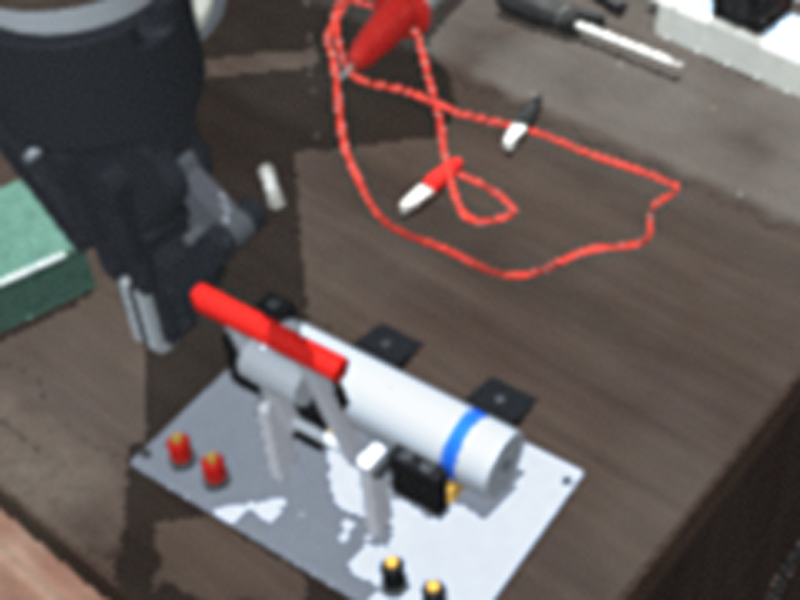

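The view shows the bar seated along the V line with its end face at about (503,466), against a home prediction of (503,471). The handle runs from (195,295) to (340,370) with the fingers behind it, and the clips and screwdriver are untouched. Lowering behind the handle and pushing.

move_arm([
  {"x": 0,"y": 0,"z": 15,"roll": 0},
  {"x": 0,"y": 0,"z": 20,"roll": 0},
  {"x": 0,"y": 0,"z": 18,"roll": 0},
  {"x": 8,"y": 0,"z": 2,"roll": 0},
  {"x": 7,"y": 0,"z": 0,"roll": 0},
  {"x": 6,"y": 0,"z": 0,"roll": 0},
  {"x": 4,"y": 0,"z": 0,"roll": 0},
  {"x": 4,"y": 0,"z": 0,"roll": 0},
  {"x": 4,"y": 0,"z": 0,"roll": 0},
  {"x": 4,"y": 0,"z": 0,"roll": 0},
])

```text
time: 16.4
tool_pos: [0.522, -0.2718, 0.1495]
tool_rot: [[-0.088, 0.996, 0.002], [0.996, 0.088, -0.002], [-0.002, 0.001, -1.0]]
ft_force: [-0.7, -2.1, 1.9]
gripper_width: -0.0002
grip_force: 0.9
```

move_arm([
  {"x": 3,"y": 0,"z": 0,"roll": 0},
  {"x": 3,"y": 0,"z": 0,"roll": 0},
  {"x": 3,"y": 0,"z": 0,"roll": 0},
  {"x": 3,"y": 0,"z": 0,"roll": 0},
  {"x": 3,"y": 0,"z": 0,"roll": 0},
  {"x": 3,"y": 0,"z": 0,"roll": 0},
  {"x": 3,"y": 0,"z": 0,"roll": 0},
  {"x": 3,"y": 0,"z": 0,"roll": 0},
])

```text
time: 17.07
tool_pos: [0.5192, -0.2472, 0.1481]
tool_rot: [[-0.088, 0.996, -0.0], [0.996, 0.088, 0.0], [0.0, -0.0, -1.0]]
ft_force: [-0.6, -0.9, 0.5]
gripper_width: 0.0
grip_force: 0.4
```

```bash
cat > red.py <<'E'
from h import *
st()
a=grab_frame("side"); m=cv2.inRange(cv2.cvtColor(a,cv2.COLOR_RGB2HSV),(0,200,120),(4,255,255))
n,l,s,c=cv2.connectedComponentsWithStats(m)
print([(s[i,:5].tolist(),c[i].round(1).tolist()) for i in range(1,n) if s[i,4]>60])
W=lambda x,y,z: np.r_[O+R@np.array([x,y])/1000,z/1000]
for q in (1.79,1.57,1.4,1.2,1.1,1,.9,.5,0): print(q,proj("side",W(0,-55+105*np.cos(q),58+105*np.sin(q))).round(1),end=" ")
E
python3 red.py
```

```text
t 17.07 TCP fix [  0.2 -66. ] z 148.1 tool y yaw rel fix 0.001 F [-0.6 -0.8] 0.5 w 0.0
[([209, 151, 18, 18, 61], [218.0, 159.9]), ([193, 237, 22, 14, 126], [203.9, 243.5])]
1.79 [178.8 250.1] 1.57 [188.2 240. ] 1.4 [195.5 233.9] 1.2 [203.7 229. ] 1.1 [207.5 227.5] 1 [211.1 226.6] 0.9 [214.4 226.2] 0.5 [224.8 230.2] 0 [230.3 245. ]
```

move_arm([
  {"x": 3,"y": 0,"z": 0,"roll": 0},
  {"x": 3,"y": 0,"z": 0,"roll": 0},
  {"x": 3,"y": 0,"z": 0,"roll": 0},
  {"x": 3,"y": 0,"z": 0,"roll": 0},
  {"x": 3,"y": 0,"z": 0,"roll": 0},
  {"x": 3,"y": 0,"z": 0,"roll": 0},
  {"x": 3,"y": 0,"z": 0,"roll": 0},
  {"x": 3,"y": 0,"z": 0,"roll": 0},
  {"x": 3,"y": 0,"z": 0,"roll": 0},
  {"x": 3,"y": 0,"z": 0,"roll": 0},
  {"x": 3,"y": 0,"z": 0,"roll": 0},
  {"x": 3,"y": 0,"z": 1,"roll": 0},
])

```text
time: 18.12
tool_pos: [0.5163, -0.2115, 0.1475]
tool_rot: [[-0.088, 0.996, 0.0], [0.996, 0.088, -0.0], [-0.0, 0.0, -1.0]]
ft_force: [0.8, 0.5, -0.5]
gripper_width: 0.0001
grip_force: 0.1
```

move_arm([
  {"x": 3,"y": 0,"z": 1,"roll": 0},
  {"x": 3,"y": 0,"z": 1,"roll": 0},
  {"x": 3,"y": 0,"z": 1,"roll": 0},
  {"x": 3,"y": 0,"z": 1,"roll": 0},
  {"x": 2,"y": 0,"z": 0,"roll": 0},
])

```text
time: 18.53
tool_pos: [0.5148, -0.1972, 0.1429]
tool_rot: [[-0.088, 0.996, -0.001], [0.996, 0.088, 0.001], [0.001, -0.0, -1.0]]
ft_force: [-0.2, -0.4, -0.5]
gripper_width: -0.0002
grip_force: 0.0
```

```bash
python3 red.py
```

```text
t 18.53 TCP fix [  0.1 -15.8] z 142.9 tool y yaw rel fix 0.002 F [-0.2 -0.4] -0.5 w -0.0
[([213, 224, 21, 14, 118], [222.7, 230.4])]
1.79 [178.8 250.1] 1.57 [188.2 240. ] 1.4 [195.5 233.9] 1.2 [203.7 229. ] 1.1 [207.5 227.5] 1 [211.1 226.6] 0.9 [214.4 226.2] 0.5 [224.8 230.2] 0 [230.3 245. ]
```

move_arm([
  {"x": -10,"y": 0,"z": 0,"roll": 0},
  {"x": -20,"y": 0,"z": 0,"roll": 0},
  {"x": -30,"y": 0,"z": -10,"roll": 0},
  {"x": -30,"y": 0,"z": -20,"roll": 0},
  {"x": -30,"y": 0,"z": -20,"roll": 0},
  {"x": -30,"y": 0,"z": 0,"roll": 0},
  {"x": 0,"y": 0,"z": 0,"roll": 0},
  {"x": 0,"y": 0,"z": 0,"roll": 0},
  {"x": 0,"y": 0,"z": 0,"roll": 0},
  {"x": 0,"y": 0,"z": 0,"roll": 0},
  {"x": 0,"y": 0,"z": 0,"roll": 0},
  {"x": 0,"y": 0,"z": 0,"roll": 0},
])

```text
time: 19.58
tool_pos: [0.5282, -0.3462, 0.1931]
tool_rot: [[-0.089, 0.996, -0.0], [0.996, 0.089, 0.001], [0.001, -0.0, -1.0]]
ft_force: [-0.4, -0.0, 0.7]
gripper_width: 0.0003
grip_force: 0.0
```

move_arm([
  {"x": 0,"y": 0,"z": 0,"roll": 0},
  {"x": 0,"y": 0,"z": 0,"roll": 0},
  {"x": 0,"y": 0,"z": 0,"roll": 0},
  {"x": 0,"y": 0,"z": 0,"roll": 0},
  {"x": 0,"y": 0,"z": 0,"roll": 0},
  {"x": 0,"y": 0,"z": 0,"roll": 0},
  {"x": 0,"y": 0,"z": 0,"roll": 0},
  {"x": 0,"y": 0,"z": 0,"roll": 0},
  {"x": 0,"y": 0,"z": 0,"roll": 0},
  {"x": 0,"y": 0,"z": 0,"roll": 0},
  {"x": 0,"y": 0,"z": 0,"roll": 0},
  {"x": 0,"y": 0,"z": 0,"roll": 0},
])

```text
time: 20.58
tool_pos: [0.5282, -0.3472, 0.1933]
tool_rot: [[-0.088, 0.996, -0.0], [0.996, 0.088, 0.0], [0.0, -0.0, -1.0]]
ft_force: [0.7, 0.1, 0.1]
gripper_width: -0.0001
grip_force: 0.0
```

move_arm([
  {"x": 0,"y": 0,"z": 0,"roll": 0},
  {"x": 0,"y": 0,"z": 0,"roll": 0},
  {"x": 0,"y": 0,"z": 0,"roll": 0},
  {"x": 0,"y": 0,"z": 0,"roll": 0},
  {"x": 0,"y": 0,"z": 0,"roll": 0},
  {"x": 0,"y": 0,"z": 0,"roll": 0},
  {"x": 0,"y": 0,"z": 0,"roll": 0},
  {"x": 0,"y": 0,"z": 0,"roll": 0},
  {"x": 0,"y": 0,"z": 0,"roll": 0},
  {"x": 0,"y": 0,"z": 0,"roll": 0},
  {"x": 0,"y": 0,"z": 0,"roll": 0},
  {"x": 0,"y": 0,"z": 0,"roll": 0},
])

```text
time: 21.58
tool_pos: [0.5282, -0.3472, 0.1933]
tool_rot: [[-0.088, 0.996, -0.0], [0.996, 0.088, 0.0], [0.0, -0.0, -1.0]]
ft_force: [0.3, 0.7, 0.3]
gripper_width: -0.0002
grip_force: 0.0
```

```bash
python3 red.py; echo; python3 see.py; python3 - <<'E'
from h import *
a=grab_frame("side"); m=cv2.inRange(cv2.cvtColor(a,cv2.COLOR_RGB2HSV),(0,170,90),(6,255,255))
W=lambda x,y,z: np.r_[O+R@np.array([x,y])/1000,z/1000]
print("handle ends pred 0", proj("side",W(46,50,58)),proj("side",W(-46,50,58)), "0.15",proj("side",W(46,49,74)),proj("side",W(-46,49,74)))
n,l,s,c=cv2.connectedComponentsWithStats(m)
print([(s[i,:5].tolist(),c[i].round(1).tolist()) for i in range(1,n) if s[i,4]>40])
# blue ring prediction: ring centre fit from x
for x in (55,60,65,70): print(x,proj("side",W(x,-5,45)).round(1))
E
```

```text
t 21.58 TCP fix [   0.5 -166.4] z 193.3 tool y yaw rel fix 0.002 F [0.3 0.6] 0.3 w -0.0
[([209, 152, 19, 17, 64], [218.8, 159.2]), ([211, 233, 40, 22, 165], [231.0, 243.5])]
1.79 [178.8 250.1] 1.57 [188.2 240. ] 1.4 [195.5 233.9] 1.2 [203.7 229. ] 1.1 [207.5 227.5] 1 [211.1 226.6] 0.9 [214.4 226.2] 0.5 [224.8 230.2] 0 [230.3 245. ] 
t 21.63 TCP fix [   0.5 -166.4] z 193.3 tool y yaw rel fix 0.001 F [-1.1  0.7] -0.9 w 0.0
blue px 79 237.4 281.3
handle ends pred 0 [250.12853374 254.57927961] [211.48662358 235.89980995] 0.15 [249.66146923 249.06624812] [210.50023422 230.41326571]
[([204, 145, 25, 26, 313], [216.2, 156.7]), ([227, 197, 12, 10, 62], [232.7, 201.6]), ([210, 232, 42, 24, 252], [231.2, 243.3])]
55 [237.6 280.9]
60 [239.9 282.1]
65 [242.1 283.3]
70 [244.5 284.5]
```

The bridge handle is down where angle 0 predicts, within about 1.5 px. The bar ring hasn't moved and the arm is clear.

```bash
python3 -c "
from bench import *
print(hand_in())"
```

```text
the job is handed in; nothing more can be done
None
```

I handed the job in at about 21.7 s: the bar is in both saddles with its end against the stop, the bridge was pushed over afterwards and came down on the bar (handle within about 1.5 px of its rest position), and the screwdriver and clips were not touched.

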